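# Tip a kit carton onto its side over the roller step and store it label up

## Task

The kit carton has to go into the white storage tray lying on its side with its label facing up. Stand it upright on the open end of the roller lane, label facing away from the blue step, and let go of it; then push it along the rollers until its foot meets the step and, pushing high on the label face, tip it over the step so that it falls flat on the blue bed. Finally take it again as it lies, lay it flat in the tray with the label still up and let go, leaving the timer, media bottle, slide box and tape roll where they are.

Things in the scene. Friction and masses are not known exactly. Their poses are not given: they have to be found in the camera images.
- carton_center (a point): Centre of the brown cardboard kit carton, 56 x 70 x 120 mm (its own x, y, z), 0.25 to 0.5 kg, rigid; it starts upright on the bench. Grasp it across its 56 mm width (own x). Own z points to its top; the white label with a blue band is on its own -y face (56 wide, 120 high).
- carton_label (a point): Middle of the carton's label face: 35 mm from the centre along the carton's own -y, 60 mm above its underside. Same axes as the carton.
- carton_foot (a point): Point on the face opposite the label (own +y face), on its centre line, 16 mm above the carton's underside; it lies at the step's upper edge while the carton tips over the step.
- lane: Tipping lane, fixed, 92 mm wide (own x), 310 long. Origin at bench level under the middle of the step's edge; own +y runs from the rollers to the blue bed, z up. y -165 to 0 mm: 8 free grey rollers, tops 28 mm above the bench, 20 mm apart, between rails 76 mm apart inside, 36 high. y 0: wall of the step, the end stop. y 0 to 145: flat blue bed, 44 mm above the bench, no rails.
- lane_edge (a point): Middle of the step's upper edge (yellow strip), 44 mm above the bench and 16 mm above the rollers; axes of the lane. Things on the rollers roll almost without resistance along the lane's y; a carton pushed within its top 30 mm tips over this edge with 1 to 3 N and falls by itself once it leans about 40 degrees.
- tray: White plastic storage tray, fixed, 130 x 180 mm outside (own x, y), on a grey plinth; walls 4 mm thick, rims 38 mm and inner floor 20 mm above the bench, open at the top. Origin under its middle at bench level; own y is its long way. The carton fits with its 120 mm length along the tray's y.
- tray_in (a point): Middle of the tray's inner floor; axes of the tray.
- timer: White lab timer, 64 x 68 x 20 mm, origin in the middle of its underside; a loose bystander, leave alone.
- media_bottle: Clear square media bottle, 66 x 66 x 142 mm, origin in the middle of its underside; a loose bystander, leave alone.
- slide_box: White slide box with blue lid, 30 x 82 x 31 mm, origin in the middle of its underside; a loose bystander, leave alone.
- tape_roll: Roll of red tape lying flat, 72 mm across, 19 mm high, origin in the middle of its underside; a loose bystander, leave alone.
Things that resemble listed ones, but are neither listed nor needed, are in the scene too. What is meant by the part that bears carton_center is not red, and is the smaller of those in its own colour.

How it is judged:
By the outcome, as a careful person would: the job done as asked, in the order asked, and still so for the second after the job is handed in, with the robot touching nothing.
It also fails if it takes over 58 s, if anything falls off the work surface, if the arm or the gripper's body presses on something with over 40 N, if the wrist force passes 120 N, or if a joint passes its speed limit or range.

## Robot

A 6-joint arm with a two-finger parallel gripper is mounted at the origin on a cart in front of the work surface, level with it; the furniture and walls round the work are solid. World frame = base frame: x ahead of the robot, y to its left, z up, the work surface at z = 0. Lengths are in m, angles in degrees, forces in N, time in s.
With the tool pointing down it reaches from about 0.4 to 0.825 m from the base axis. Payload 7 kg.
Tool frame: the origin (TCP) lies on the centre line of the jaws, within the pads' length; the fingertips stand 19 mm ahead of it and the grasp point (between the pads) is the TCP; z points along the fingers, y is the line along which they close (so a half turn about z gives the same grasp; the last joint's range is limited). The gripper opens to 88 mm and grips with 3 to 60 N. Pads are 19 mm wide; open, the fingers measure 130 mm over their backs; the gripper's body (78 mm by 193 mm) begins 47 mm behind the grasp point.
Start: joints at [-57.92, 20.546, 0.682, 0, -70.136, -16.507], TCP at [0.181, -0.65, 0.214] pointing down, gripper open.
Joint ranges: [-176.03, 176.03], [-82.01, 121.73], [-58.28, 71.71], [-173.87, 95.51], [-174.79, -0.11], [-173.66, 173.66]. Speed limits (degrees/s): [136.94, 136.94, 172.46, 180, 180, 180].

## Interface

Orientations are given as [roll, pitch, yaw] about the fixed x, y, z axes, in that order (R = Rz(yaw) Ry(pitch) Rx(roll)).
In Python, from plant import get_state, capture, close_job gives the robot as it stands.
- The arm moves only by the tool apply_moves, never from a script. Its argument "targets" is a list of rows, each a list of 7 numbers: the opening, from 0 (shut) to 1 (fully open), then the shift along the tool's x, y, z normalised to -1 to 1, where 1 is 1000 mm, then the turn, a rotation vector about the tool's x, y, z normalised to -1 to 1, where 1 is 90 degrees. In form: [[claw, tx, ty, tz, ax, ay, az], ...]. A call has 1 to 20 rows; each row shifts and turns the commanded pose from where the row before left it, along the tool's axes as they then stand; what a row does not reach is not made up. A row lasts 1/12 s, in which the tool goes at most 41.7 mm and 7.16 degrees, less where a joint would pass 70% of its speed; a pose out of reach is approached as far as the arm can. A call with a number of a shift or a turn outside -1 to 1 is refused whole. A call with a gripper value outside its range is refused whole. The fingers move at their own pace and stop on an object; "newtons" is the grip in N (left out, the last holds). Time passes only in rows, so rows that do not move let the fingers close. It gives the time, the measured TCP pose, the force, the opening and the grip force at its end, in the units of the state.
- get_state(): the state, without advancing time (a new reading comes with each control period).
- capture(name): name is "side" or "top"; returns a dict with "frame" (384x512x3 uint8, red, green, blue), "range_z" (384x512 float32, m along the optical axis (not along the pixel's ray), 0 where there is no reading), "camera_matrix" (3x3 intrinsics, pixels), "T" (4x4, takes a point from camera to world coordinates). Camera axes: x right, y down, z forward; pixel columns grow to the right and rows downward; lengths in m; the calibration is good to about 2 mm. A picture is of the moment at which its call begins.
- close_job(): hands the job in; it is judged then, once.
The state is a dict: "time_s": time; "joints": joint angles; "qd": joint speeds; "joint_torque": joint torques, N m; "tcp_pos": TCP position; "eef_rot": TCP orientation; "contact_force": force on the tool from outside, world axes, zero at the start; "moment": the same for the moment, N m; "gripper_width": finger opening in m; "gripper_force": force on a finger pad.
Only numpy, scipy, OpenCV 4.12 (cv2) and the standard library are available. Lean on these libraries where they do the work, as an engineer would, in place of code of your own. Each camera call takes 0.05 s, during which the arm holds its last target. There are 200 camera calls.

## Working session

There is one attempt and no reset: what is moved stays moved. The work goes in short steps, Python scripts to look and compute and a tool call to move; the robot and the scene stay as the last step left them, time stands still between calls to the robot, and variables do not carry over. Pictures are saved under pics/ and viewed, at most 10 in all, crops included, and the job is handed in when it is done.

Besides the shell and the picture viewer there is one more tool, called as name(argument=value, ...) on one line, values as JSON. apply_moves: Moves the arm, as the interface text tells. Scaled input: -1 to 1 covers 1000 mm each way for a shift and 90 degrees each way for a turn. Its arguments: {"type":"object","properties":{"targets":{"type":"array","items":{"type":"array","items":{"type":"number"}}},"newtons":{"type":"number"}},"required":["targets"]}

```bash
ls; mkdir -p pics
python3 - <<'E'
from plant import get_state,capture
import cv2,numpy as np
print(get_state())
for n in ("top","side"):
    c=capture(n); np.savez(f"{n}0.npz",**c)
    print(n,c["camera_matrix"],c["T"])
    cv2.imwrite(f"pics/{n}0.png",cv2.resize(c["frame"][:,:,::-1],(800,600),interpolation=cv2.INTER_CUBIC))
E
```

```text
pics
{'time_s': 0.0, 'joints': array([-5.79191535e+01,  2.05904904e+01,  6.33481516e-01, -2.18201695e-02,
       -7.01361038e+01, -1.65057890e+01]), 'qd': array([ 0.08413583, -0.03455841, -0.05276672, -0.05168401,  0.0448474 ,
       -0.01285514]), 'joint_torque': array([-5.36384887e-04, -5.82721031e+01,  2.93068510e+01,  6.99753553e+00,
        6.93037538e-03, -1.14324419e-04]), 'tcp_pos': array([ 0.18106546, -0.64972076,  0.21282581]), 'eef_rot': array([ 1.79904896e+02, -6.79016250e-03, -1.64432368e+02]), 'contact_force': array([-0.20660011,  0.22949529,  0.40557452]), 'moment': array([1.75577969e-02, 3.31654068e-05, 5.45953730e-02]), 'gripper_force': 0.0, 'gripper_width': 0.08760210963647459}
top [[474.39264676   0.         257.58978086]
 [  0.         474.39264676 190.75999443]
 [  0.           0.           1.        ]] [[ 0.01242344 -0.98752551  0.15696826  0.22327854]
 [-0.9999209  -0.0119614   0.00388788  0.04774019]
 [-0.00196182 -0.15700415 -0.987596    1.64400639]
 [ 0.          0.          0.          1.        ]]
side [[485.1812657    0.         258.64998424]
 [  0.         485.1812657  186.86586947]
 [  0.           0.           1.        ]] [[-0.97649459 -0.10092008  0.19045591  0.17279704]
 [-0.2145164   0.54112677 -0.81312024  1.44403197]
 [-0.02100063 -0.83486344 -0.55005638  1.03260932]
 [ 0.          0.          0.          1.        ]]
```

View pics/top0.png

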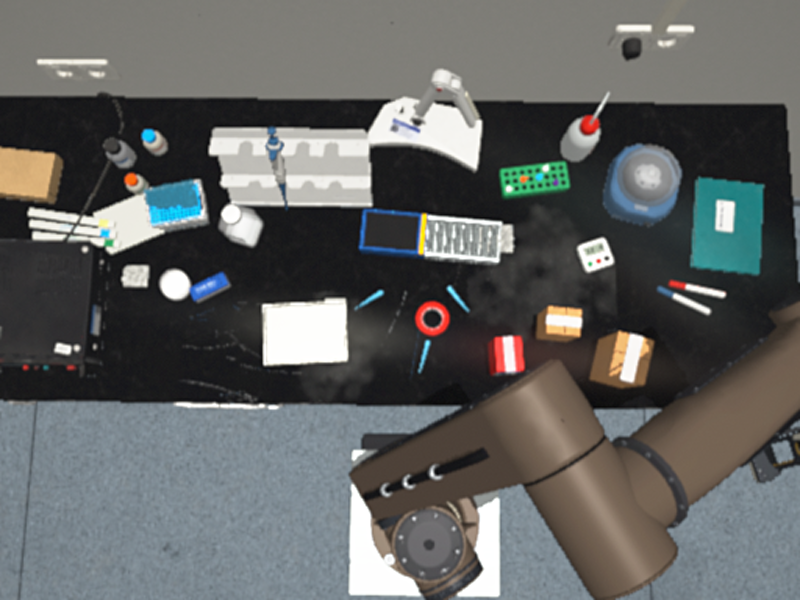

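View pics/side0.png

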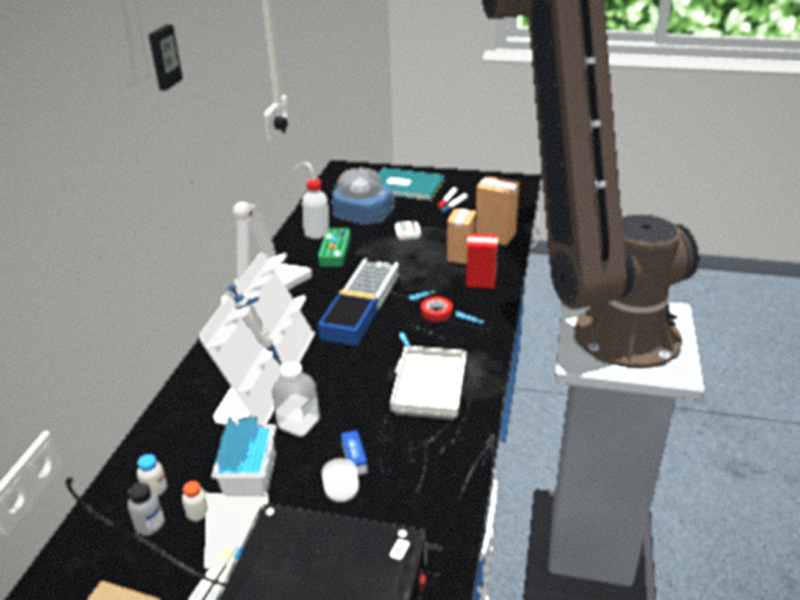

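The top view (800x600 scale) shows the small brown carton at (561,323), a larger brown one at (622,357) and a red one at (507,354). The lane has its bed at (392,231) and rollers at (465,240), and the tray is at (305,332). Of the brown pair, the smaller at (561,323) fits the description. I'll confirm that in one crop and measure.

```bash
cat > h.py <<'E'
import numpy as np,cv2
def cloud(c):
    d=c["range_z"];K=c["camera_matrix"];T=c["T"]
    v,u=np.mgrid[:d.shape[0],:d.shape[1]]
    p=np.stack([(u-K[0,2])*d/K[0,0],(v-K[1,2])*d/K[1,1],d],-1)@T[:3,:3].T+T[:3,3]
    p[d==0]=np.nan
    return p
def rect(p,m):
    q=p[m][:,:2].astype(np.float32)*1000
    (cx,cy),(w,h),a=cv2.minAreaRect(q)
    return np.round([cx,cy,w,h,a],1),len(q),np.round(np.nanmedian(p[m][:,2])*1000,1)
def proj(c,X):
    R=np.linalg.inv(c["T"]);q=c["camera_matrix"]@(R[:3,:3]@np.array(X)+R[:3,3]);return q[:2]/q[2]
E
python3 - <<'E'
from h import *
t=dict(np.load("top0.npz"));s=dict(np.load("side0.npz"))
p=cloud(t);z=p[...,2]*1000;f=t["frame"].astype(int)
def win(x0,x1,y0,y1):
    m=np.zeros(z.shape,bool);k=0.64;m[int(y0*k):int(y1*k),int(x0*k):int(x1*k)]=1;return m
R,G,B=f[...,0],f[...,1],f[...,2]
for n,w,lo,hi in [("small",(525,595,295,350),108,135),("big",(580,665,320,395),120,220),("red",(480,530,325,380),90,160),
  ("bed",(350,430,200,260),35,55),("roll",(420,520,205,270),18,45),("tray",(250,360,290,375),10,50),("rim",(250,360,290,375),33,45),("bench",(250,500,340,400),-20,9),
  ("tape",(405,460,295,345),10,30),("timer",(570,620,230,280),12,30)]:
    m=win(*w)&(z>lo)&(z<hi)
    print(n,*rect(p,m))
m=win(350,520,200,270)
m1=m&(B>G+40)&(z>30); print("blue",*rect(p,m1))
m2=m&(R>G+5)&(G>B+60); print("yellow",*rect(p,m2),np.nanmean(p[m2],0))
m=win(525,595,295,350)&(z>100)
print("small top white",*rect(p,m&(B>180)))
a=cv2.resize(t["frame"][180:250,310:430],(600,350),interpolation=cv2.INTER_CUBIC)
b=cv2.resize(s["frame"][105:195,270:350],(311,350),interpolation=cv2.INTER_CUBIC)[:,:200]
cv2.imwrite("pics/crop0.png",np.hstack([a,b])[:,:,::-1])
E
```

```text
small [ 423.1 -279.3   72.5   56.5   85.2] 390 120.6
big [ 354.9 -371.   146.2   94.2   74.7] 810 158.4
red [ 353.9 -165.1   71.5   56.9    4. ] 412 120.3
bed [628.7  72.2 154.   95.1  85.4] 1094 45.0
roll [616.5 -80.6 208.3  93.7  85.6] 1139 28.0
tray [396.  264.7 166.8 224.3   0.6] 2057 21.4
rim [402.4 267.7 130.9 180.6   3.3] 215 38.7
bench [326.2 115.8 132.1 552.1   0.7] 5100 0.6
tape [442.4 -23.4  89.1 127.5  61.8] 233 19.4
timer [ 587.7 -375.6   63.1   67.6   18.5] 320 18.7
blue [630.   84.5 131.1  95.   86. ] 277 44.1
yellow [630.5  11.9   9.8 108.2  85.3] 78 45.0 [0.62428501 0.01240434 0.04347821]
small top white [ 422.4 -280.3   70.    24.    83.5] 156 121.2
```

View pics/crop0.png

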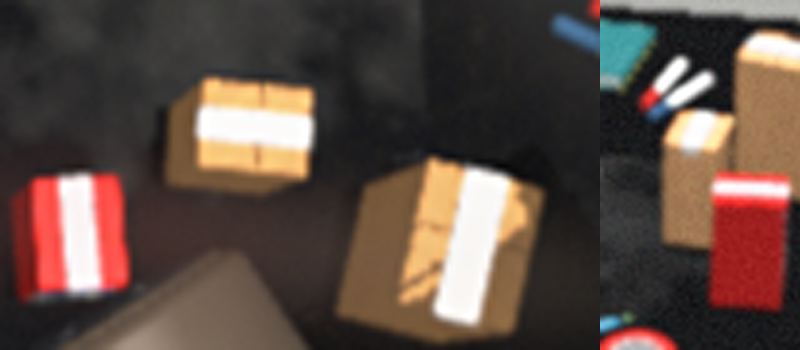

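The crop confirms it. The small carton at crop (255,130) is brown, its top fits 72x56 mm at z=120, and it is smaller than the brown one at (470,245). The face at +y and the face toward the robot are both plain in the two views, so the label faces world -y, away from the step already. Next I'll refine the lane frame and get the moves.

Run:
```python
from h import *
t=dict(np.load("top0.npz"));s=dict(np.load("side0.npz"))
p=cloud(t);f=t["frame"].astype(int)
a=np.radians(-4.6);u=np.array([np.cos(a),np.sin(a)]);v=np.array([-np.sin(a),np.cos(a)])
c0=np.array([.624,.005])
for nm,c in (("top",t),("side",s)):
    p=cloud(c);X=((p[...,:2]-c0)@u)*1000;Y=((p[...,:2]-c0)@v)*1000;Z=p[...,2]*1000
    print(nm)
    for y in range(-200,170,10):
        if -150<y<-30 and y%40: continue
        m=(abs(Y-y)<5)&(abs(X)<65)&(Z>14)&(Z<60)
        if m.sum()>3: print(y,m.sum(),np.round(np.percentile(X[m],[2,98]),1),np.round(np.percentile(Z[m],[5,50,95]),1), np.median(c["frame"][m],0))
    m=(abs(X)<65)&(Y>15)&(Y<165)&(Z>38)&(Z<52); print("bed",rect(p,m))
    m=(abs(X)<65)&(Y>-180)&(Y<-10)&(Z>32)&(Z<42); print("rails",rect(p,m))
p=cloud(t);Z=p[...,2]*1000
m=(Z>150)&(Z<170)&(abs(p[...,0]-.36)<.08)&(abs(p[...,1]+.37)<.08); print("big",rect(p,m), np.round(cv2.boxPoints(cv2.minAreaRect((p[m][:,:2]*1000).astype(np.float32)))))
```

```text
top
-190 12 [-6.8 31. ] [14.  15.3 18. ] [217.5 216.  206.5]
-180 17 [-14.9  31.7] [14.6 18.3 25.4] [203. 202. 193.]
-170 33 [-26.7  33.3] [14.9 20.8 28.1] [218. 218. 210.]
-160 76 [-46.3  42.1] [18.4 25.6 37.7] [209.5 214.5 209.5]
-150 76 [-45.4  41.9] [19.9 27.8 37.7] [148. 154. 151.]
-120 58 [-45.4  42. ] [15.9 25.4 37.7] [174. 180. 177.]
-80 54 [-46.2  41.6] [18.9 28.1 40.4] [178. 184. 181.]
-40 58 [-45.6  42.2] [17.3 26.2 37.8] [174.  181.  176.5]
-30 74 [-45.   40.8] [19.3 27.6 37.3] [148.5 154.5 152.5]
-20 55 [-45.5  44.6] [17.6 28.  36.7] [185. 191. 188.]
-10 79 [-46.1  42.4] [20.1 29.4 39.4] [149. 155. 154.]
0 54 [-45.5  42.9] [23.5 42.9 49.1] [221.5 201.  151. ]
10 78 [-47.   40.4] [34.1 44.4 50.3] [255. 229.  70.]
20 79 [-46.8  41.4] [37.  44.6 50.9] [ 42.  66. 112.]
30 79 [-46.5  44.5] [38.7 44.1 51.3] [46. 45. 44.]
40 80 [-46.1  42.2] [35.7 46.3 51. ] [46. 45. 45.]
50 79 [-46.9  41.7] [35.2 44.5 50.2] [45. 45. 45.]
60 80 [-46.3  44.4] [37.5 44.  50.9] [45. 45. 45.]
70 81 [-46.4  44.4] [33.7 45.5 49.5] [46. 45. 45.]
80 77 [-46.5  41.2] [37.  44.2 51.3] [46. 45. 45.]
90 78
[... 1457 characters left out ...]
8  43.6] [23.  44.3 49.2] [47. 51. 68.]
90 48 [-47.   42.5] [29.3 44.7 49.7] [45. 47. 49.]
100 52 [-47.9  42.2] [27.  44.8 48.3] [44. 46. 47.]
110 41 [-47.9  34.5] [28.3 44.6 49.2] [47. 49. 49.]
120 58 [-48.2  42.3] [25.8 45.3 49.3] [46. 46. 48.]
130 54 [-47.8  37.3] [21.9 44.6 49.3] [ 47.5  65.  106.5]
140 178 [-46.3  42.6] [16.5 32.5 46.9] [ 36.  66. 113.]
150 23 [-48.6  34.4] [15.9 27.3 49.8] [ 36.  66. 113.]
bed (array([629.4,  86.4, 132.9,  96. ,  84.9]), 572, np.float64(45.2))
rails (array([615.8, -85.3, 160.7,  94.4,  85.6]), 120, np.float64(35.5))
big (array([ 345.6, -404.5,   76.9,   94.1,   75. ]), 718, np.float64(158.9)) [[ 290. -429.]
 [ 381. -454.]
 [ 401. -380.]
 [ 310. -355.]]
```

apply_moves(targets=[[1, 0, 0, 0, 0, 0, -0.0773], [1, 0, 0, 0, 0, 0, -0.0773], [1, 0, 0, 0, 0, 0, -0.0773], [1, 0, 0, 0, 0, 0, -0.0773], [1, 0, 0, 0, 0, 0, -0.0773], [1, 0, 0, 0, 0, 0, -0.0773], [1, 0, 0, 0, 0, 0, -0.0773], [1, 0, 0, 0, 0, 0, -0.0773], [1, 0, 0, 0, 0, 0, -0.0773], [1, 0, 0, 0, 0, 0, -0.0773], [1, 0, 0, 0, 0, 0, 0]])

```text
time_s: 1.02
tcp_pos: [0.1811, -0.6499, 0.2132]
eef_rot: [180.0, 0.0, -94.5]
contact_force: [0.0, -0.0, -0.4]
gripper_width: 0.0874
gripper_force: 0.0
```

apply_moves(targets=[[1, -0.0324, -0.0176, 0, 0, 0, 0], [1, -0.0324, -0.0176, 0, 0, 0, 0], [1, -0.0324, -0.0176, 0, 0, 0, 0], [1, -0.0324, -0.0176, 0, 0, 0, 0], [1, -0.0324, -0.0176, 0, 0, 0, 0], [1, -0.0324, -0.0176, 0, 0, 0, 0], [1, -0.0324, -0.0176, 0, 0, 0, 0], [1, -0.0324, -0.0176, 0, 0, 0, 0], [1, -0.0324, -0.0176, 0, 0, 0, 0], [1, -0.0324, -0.0176, 0, 0, 0, 0], [1, -0.0324, -0.0176, 0, 0, 0, 0], [1, -0.0324, -0.0176, 0, 0, 0, 0], [1, 0, 0, 0, 0, 0, 0], [1, 0, 0, 0, 0, 0, 0]])

```text
time_s: 2.18
tcp_pos: [0.4255, -0.279, 0.2138]
eef_rot: [-180.0, 0.0, -94.9]
contact_force: [-0.3, -0.0, -0.6]
gripper_width: 0.0878
gripper_force: 0.0
```

apply_moves(targets=[[1, 0, 0.003, 0.018, 0, 0, 0], [1, 0, 0, 0.018, 0, 0, 0], [1, 0, 0, 0.018, 0, 0, 0], [1, 0, 0, 0.018, 0, 0, 0], [1, 0, 0, 0.018, 0, 0, 0], [1, 0, 0, 0.018, 0, 0, 0], [1, 0, 0, 0, 0, 0, 0], [0, 0, 0, 0, 0, 0, 0], [0, 0, 0, 0, 0, 0, 0], [0, 0, 0, 0, 0, 0, 0], [0, 0, 0, 0, 0, 0, 0], [0, 0, 0, 0, 0, 0, 0], [0, 0, 0, 0, 0, 0, 0]], newtons=30)

```text
time_s: 3.27
tcp_pos: [0.4223, -0.2806, 0.1065]
eef_rot: [-179.9, -0.0, -94.9]
contact_force: [4.2, 1.6, 9.9]
gripper_width: 0.0536
gripper_force: 8.8
```

apply_moves(targets=[[0, 0, 0, 0, 0, 0, 0], [0, 0, 0, 0, 0, 0, 0], [0, 0, 0, 0, 0, 0, 0], [0, 0, 0, -0.01, 0, 0, 0], [0, 0, 0, -0.015, 0, 0, 0], [0, 0, 0, -0.02, 0, 0, 0], [0, 0, 0, -0.02, 0, 0, 0], [0, 0, 0, -0.015, 0, 0, 0], [0, 0, 0, 0, 0, 0, 0], [0, 0, 0, 0, 0, 0, 0]])

```text
time_s: 4.1
tcp_pos: [0.4216, -0.2804, 0.1867]
eef_rot: [-179.9, -0.0, -94.9]
contact_force: [0.5, -0.4, -0.3]
gripper_width: 0.0002
gripper_force: 0.0
```

Run:
```python
from plant import *
import cv2,numpy as np
s=get_state();print(s["tcp_pos"],s["contact_force"],s["moment"],s["gripper_width"],s["gripper_force"])
b=capture("side")["frame"][110:230,200:360]
cv2.imwrite("pics/lift.png",cv2.resize(b,(640,480),interpolation=cv2.INTER_CUBIC)[:,:,::-1])
```

```text
[ 0.42160901 -0.28038029  0.18673605] [ 0.50770455 -0.36851674 -0.32370886] [ 0.0629673   0.19817017 -0.01484235] 0.00020562265953359408 0.0
```

View pics/lift.png

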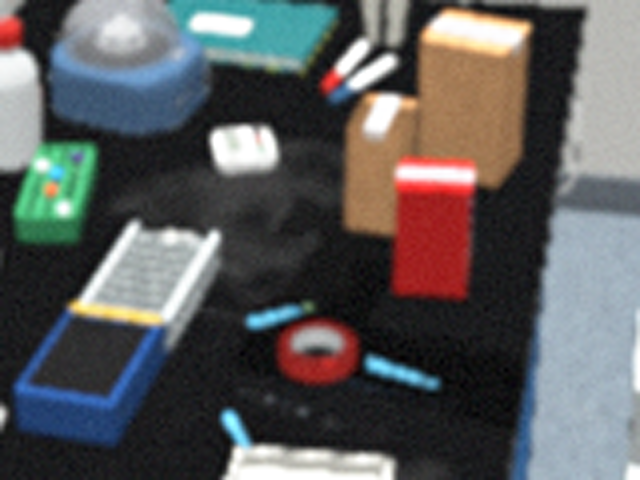

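The picture shows the carton still standing on the bench at (380,165) and the fingers shut above it, so the grip slipped off. I'll re-measure the carton.

Run:
```python
from plant import *
from h import *
for n in ("side","top"):
    c=capture(n);p=cloud(c);P=p*1000
    f=c["frame"].astype(int);br=(f[...,0]>f[...,2]+25)
    m=(abs(P[...,0]-423)<60)&(P[...,1]>-340)&(P[...,1]<-225)
    mt=m&(P[...,2]>112)&(P[...,2]<130); print(n,rect(p,mt) if mt.sum()>5 else mt.sum())
    if mt.sum()>5: print(np.round(cv2.boxPoints(cv2.minAreaRect((p[mt][:,:2]*1000).astype(np.float32)))))
    mf=m&(P[...,2]>20)&(P[...,2]<100)&br
    if mf.sum()>20:
        q=P[mf]; print("face n",mf.sum(),"x",np.percentile(q[:,0],[2,50,98]),"y",np.percentile(q[:,1],[2,50,98]),np.polyfit(q[:,0],q[:,1],1),"y vs z",np.polyfit(q[:,2],q[:,1],1))
    a=c["frame"]; 
    if n=="top": x,y=map(int,proj(c,[.423,-.28,.1])); cv2.imwrite("pics/t1.png",cv2.resize(a[y-50:y+50,x-60:x+60],(600,500),interpolation=cv2.INTER_CUBIC)[:,:,::-1])
c=dict(np.load("side0.npz"));p=cloud(c);P=p*1000;m=(abs(P[...,0]-423)<60)&(P[...,1]>-340)&(P[...,1]<-225)&(P[...,2]>112)&(P[...,2]<130);print("before side",rect(p,m))
```

```text
side (array([ 423. , -276.9,   80.2,   56.3,   86.1]), 149, np.float64(121.4))
[[ 392. -315.]
 [ 448. -319.]
 [ 454. -239.]
 [ 398. -235.]]
face n 248 x [393.42525638 424.21821461 453.09061335] y [-304.47725304 -249.03983946 -237.75374142] [ 2.46594155e-01 -3.56546434e+02] y vs z [-1.59063853e-01 -2.41903522e+02]
top (array([ 423.4, -277.7,   70.5,   56.1,   84.9]), 176, np.float64(120.5))
[[ 392. -310.]
 [ 448. -315.]
 [ 454. -245.]
 [ 399. -240.]]
face n 110 x [393.89924228 408.5181363  451.44416693] y [-299.69883472 -245.72838329 -242.00970539] [   0.46408243 -445.96937356] y vs z [-2.58394318e-02 -2.52202036e+02]
before side (array([ 421.1, -281.4,   80.2,   57.9,   79.8]), 145, np.float64(121.0))
```

View pics/t1.png

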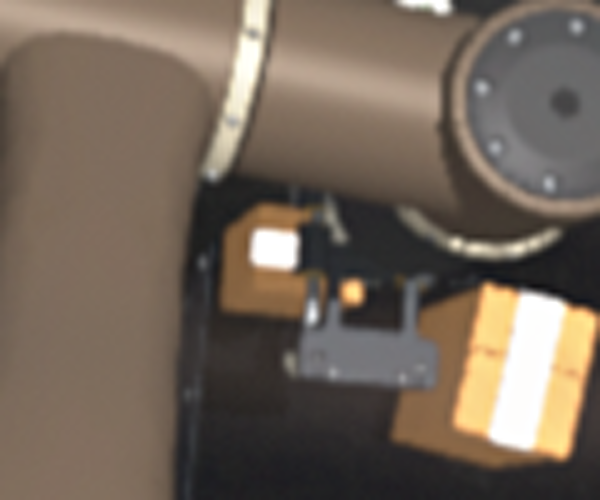

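The top crop shows the carton upright and unmoved, at (423,-278) with yaw about -5°. I'll retake it deeper and harder, and watch the grip.

apply_moves(targets=[[1, 0, 0, 0, 0, 0, 0], [1, 0, 0, 0, 0, 0, 0], [1, 0, 0, 0, 0, 0, 0], [1, 0, 0, 0, 0, 0, 0], [1, 0, 0, 0, 0, 0, 0], [1, -0.002, -0.0015, 0, 0, 0, 0]])

```text
time_s: 4.75
tcp_pos: [0.4231, -0.2786, 0.1857]
eef_rot: [180.0, 0.0, -94.9]
contact_force: [-0.5, 0.0, 0.4]
gripper_width: 0.0346
gripper_force: 0.0
```

apply_moves(targets=[[1, 0, 0, 0, 0, 0, 0], [1, 0, 0, 0, 0, 0, 0], [1, 0, 0, 0, 0, 0, 0], [1, 0, 0, 0, 0, 0, 0], [1, 0, 0, 0, 0, 0, 0], [1, 0, 0, 0, 0, 0, 0], [1, 0, 0, 0, 0, 0, 0], [1, 0, 0, 0, 0, 0, 0], [1, 0, 0, 0, 0, 0, 0], [1, 0, 0, 0.015, 0, 0, 0], [1, 0, 0, 0.015, 0, 0, 0], [1, 0, 0, 0.015, 0, 0, 0], [1, 0, 0, 0.015, 0, 0, 0], [1, 0, 0, 0.015, 0, 0, 0], [1, 0, 0, 0.015, 0, 0, 0], [1, 0, 0, 0.01, 0, 0, 0], [1, 0, 0, 0, 0, 0, 0], [1, 0, 0, 0, 0, 0, 0]])

```text
time_s: 6.25
tcp_pos: [0.4231, -0.2786, 0.0856]
eef_rot: [179.9, -0.0, -94.9]
contact_force: [0.5, 1.0, -0.4]
gripper_width: 0.0875
gripper_force: 0.0
```

apply_moves(targets=[[0, 0, 0, 0, 0, 0, 0], [0, 0, 0, 0, 0, 0, 0], [0, 0, 0, 0, 0, 0, 0], [0, 0, 0, 0, 0, 0, 0], [0, 0, 0, 0, 0, 0, 0], [0, 0, 0, 0, 0, 0, 0], [0, 0, 0, 0, 0, 0, 0]], newtons=45)

```text
time_s: 6.83
tcp_pos: [0.4234, -0.2786, 0.0861]
eef_rot: [-180.0, -0.0, -94.9]
contact_force: [0.3, 1.4, 2.4]
gripper_width: 0.0558
gripper_force: 45.0
```

apply_moves(targets=[[0, 0, 0, 0, 0, 0, 0], [0, 0, 0, 0, 0, 0, 0], [0, 0, 0, 0, 0, 0, 0], [0, 0, 0, 0, 0, 0, 0]])

```text
time_s: 7.17
tcp_pos: [0.4234, -0.2786, 0.0861]
eef_rot: [-180.0, -0.0, -94.8]
contact_force: [-0.5, 1.4, 5.3]
gripper_width: 0.0556
gripper_force: 45.0
```

apply_moves(targets=[[0, 0, 0, -0.003, 0, 0, 0], [0, 0, 0, -0.005, 0, 0, 0], [0, 0, 0, -0.006, 0, 0, 0], [0, 0, 0, -0.006, 0, 0, 0], [0, 0, 0, 0, 0, 0, 0]])

```text
time_s: 7.58
tcp_pos: [0.4239, -0.2788, 0.1071]
eef_rot: [-179.9, -0.0, -94.8]
contact_force: [0.8, -0.2, -4.3]
gripper_width: 0.0557
gripper_force: 45.0
```

apply_moves(targets=[[0, 0, 0, -0.01, 0, 0, 0], [0, 0, 0, -0.015, 0, 0, 0], [0, 0, 0, -0.015, 0, 0, 0], [0, -0.008, -0.0075, -0.01, 0, 0, 0], [0, -0.016, -0.015, 0, 0, 0, 0], [0, -0.02, -0.019, 0, 0, 0, 0], [0, -0.02, -0.019, 0, 0, 0, 0], [0, -0.02, -0.019, 0, 0, 0, 0], [0, -0.02, -0.019, 0, 0, 0, 0], [0, -0.02, -0.019, 0, 0, 0, 0], [0, -0.02, -0.019, 0, 0, 0, 0], [0, -0.02, -0.019, 0, 0, 0, 0], [0, -0.02, -0.019, 0, 0, 0, 0], [0, -0.014, -0.013, 0, 0, 0, 0], [0, -0.006, -0.0065, 0, 0, 0, 0], [0, 0, 0, 0, 0, 0, 0], [0, 0, 0, 0, 0, 0, 0]])

```text
time_s: 9.0
tcp_pos: [0.6335, -0.0913, 0.1554]
eef_rot: [179.9, -0.0, -94.8]
contact_force: [-0.5, -0.5, -4.4]
gripper_width: 0.0557
gripper_force: 45.0
```

Run:
```python
from plant import *
from h import *
s=get_state();print(s["tcp_pos"],s["eef_rot"],s["contact_force"],s["gripper_width"],s["gripper_force"])
c=capture("side");P=cloud(c)*1000
x,y=map(int,proj(c,[.61,-.11,.08]));b=c["frame"][y-50:y+50,x-60:x+60]
cv2.imwrite("pics/over.png",cv2.resize(b,(600,500),interpolation=cv2.INTER_CUBIC)[:,:,::-1])
f=c["frame"].astype(int)
m=(f[...,0]>f[...,2]+30)&(f[...,0]>f[...,1]+10)&(abs(P[...,0]-612)<60)&(abs(P[...,1]+100)<70)&(P[...,2]>45)
q=P[m];print(len(q),np.percentile(q,[2,50,98],axis=0).round(1))
```

```text
[ 0.63352288 -0.09130003  0.15539963] [ 1.79931772e+02 -7.45408700e-03 -9.48227488e+01] [-0.51053407 -0.50518383 -4.42559623] 0.05569205610534313 44.99439597129822
630 [[ 586.6 -122.2   75.8]
 [ 623.9  -63.3  140.8]
 [ 663.2  -51.3  272.1]]
```

View pics/over.png

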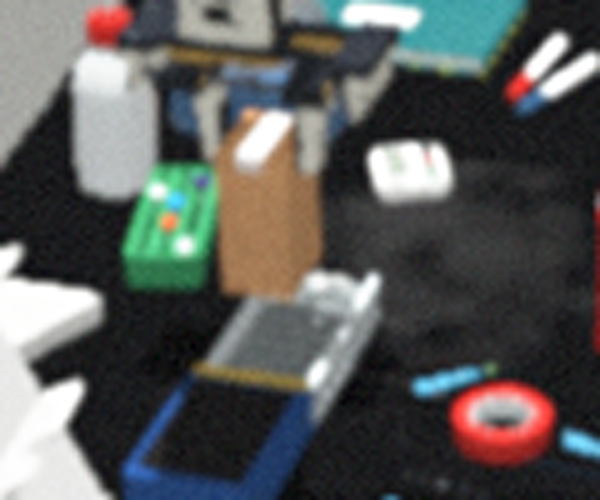

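The picture shows the carton hanging upright from the jaws at (270,200), 20 mm past the goal. I'll come back 20 mm and lower it.

apply_moves(targets=[[0, 0.005, 0.0046, 0, 0, 0, 0], [0, 0.01, 0.0092, 0, 0, 0, 0], [0, 0.0053, 0.0046, 0, 0, 0, 0], [0, 0, 0, 0, 0, 0, 0], [0, 0, 0, 0.007, 0, 0, 0], [0, 0, 0, 0.01, 0, 0, 0], [0, 0, 0, 0.01, 0, 0, 0], [0, 0, 0, 0.006, 0, 0, 0], [0, 0, 0, 0.003, 0, 0, 0], [0, 0, 0, 0, 0, 0, 0], [0, 0, 0, 0, 0, 0, 0]])

```text
time_s: 9.97
tcp_pos: [0.6139, -0.1103, 0.1194]
eef_rot: [180.0, -0.0, -94.8]
contact_force: [0.3, 0.7, -3.9]
gripper_width: 0.0555
gripper_force: 45.0
```

apply_moves(targets=[[0, 0, 0, 0.002, 0, 0, 0], [0, 0, 0, 0.0015, 0, 0, 0], [0, 0, 0, 0.0015, 0, 0, 0], [0, 0, 0, 0, 0, 0, 0], [0, 0, 0, 0, 0, 0, 0]])

```text
time_s: 10.38
tcp_pos: [0.6137, -0.1104, 0.1148]
eef_rot: [-180.0, -0.0, -94.9]
contact_force: [-0.4, -0.4, -5.1]
gripper_width: 0.0559
gripper_force: 45.0
```

apply_moves(targets=[[0, 0, 0, 0.001, 0, 0, 0], [0, 0, 0, 0.001, 0, 0, 0], [0, 0, 0, 0, 0, 0, 0], [0, 0, 0, 0, 0, 0, 0]])

```text
time_s: 10.72
tcp_pos: [0.614, -0.1106, 0.114]
eef_rot: [-179.9, -0.0, -94.8]
contact_force: [-2.7, 0.6, 5.4]
gripper_width: 0.0558
gripper_force: 45.0
```

apply_moves(targets=[[1, 0, 0, 0, 0, 0, 0], [1, 0, 0, 0, 0, 0, 0], [1, 0, 0, 0, 0, 0, 0], [1, 0, 0, 0, 0, 0, 0], [1, 0, 0, 0, 0, 0, 0], [1, 0, 0, -0.005, 0, 0, 0], [1, 0, 0, -0.015, 0, 0, 0], [1, 0, 0, -0.02, 0, 0, 0], [1, 0, 0, -0.02, 0, 0, 0], [1, 0, 0, -0.015, 0, 0, 0], [1, 0, 0, -0.005, 0, 0, 0], [1, 0, 0, 0, 0, 0, 0]])

```text
time_s: 11.72
tcp_pos: [0.6146, -0.1104, 0.1945]
eef_rot: [-179.8, 0.0, -94.9]
contact_force: [0.2, 0.2, -0.4]
gripper_width: 0.0876
gripper_force: 0.0
```

```bash
cat > look.py <<'E'
import sys
from plant import *
from h import *
nm,X=sys.argv[1],[float(a) for a in sys.argv[2:5]]
s=get_state();print(s["time_s"],s["tcp_pos"],s["eef_rot"],s["contact_force"])
c=capture("side");P=cloud(c)*1000
x,y=map(int,proj(c,X));b=c["frame"][y-50:y+50,x-60:x+60]
cv2.imwrite(f"pics/{nm}.png",cv2.resize(b,(600,500),interpolation=cv2.INTER_CUBIC)[:,:,::-1])
f=c["frame"].astype(int);c0=np.array(X)*1000
m=(abs(P-c0).max(-1)<90)&((f[...,0]>f[...,2]+30)|(f.min(-1)>190))&(P[...,2]>c0[2])
m&=(P[...,2]<150.+15);q=P[m]
d=P[...,2]
for lo,hi in ((130,162),(100,125)):
    k=(abs(P-c0).max(-1)<90)&(d>lo)&(d<hi)&((f[...,0]>f[...,2]+25)|(f.min(-1)>170))
    if k.sum()>20: print(lo,hi,rect(P/1000,k))
E
python3 look.py rel .614 -.11 .1
```

```text
11.7167 [ 0.61459772 -0.11037526  0.19447012] [-1.79827411e+02  2.40871814e-02 -9.48510987e+01] [ 0.24307855  0.21133192 -0.40106819]
130 162 (array([ 612.1, -112.1,   82.2,   61.1,   88.9]), 219, np.float64(147.5))
100 125 (array([ 612.3, -109.3,   79.2,   59. ,   86.6]), 118, np.float64(113.8))
```

View pics/rel.png

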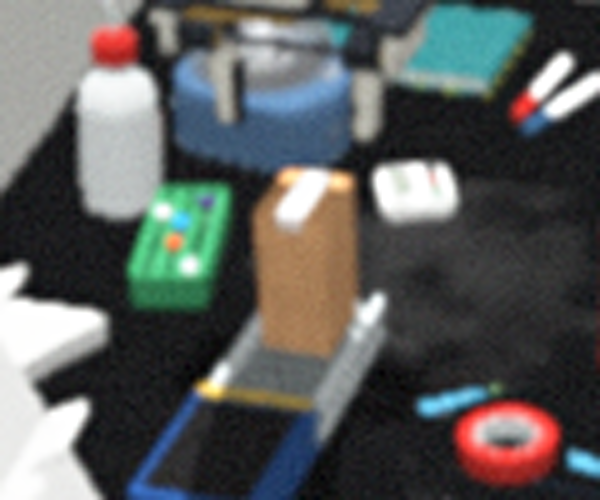

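The carton stands freely and upright on the rollers at (305,265) in the picture. Now I'll shut the jaws and go behind the label face.

apply_moves(targets=[[0, 0.01, 0, 0, 0, 0, 0], [0, 0.02, 0, 0, 0, 0, 0], [0, 0.02, 0, 0, 0, 0, 0], [0, 0.015, 0, 0, 0, 0, 0], [0, 0.005, 0, 0, 0, 0, 0], [0, 0, 0, 0.01, 0, 0, 0], [0, 0, 0, 0.015, 0, 0, 0], [0, 0, 0, 0.015, 0, 0, 0], [0, 0, 0, 0.007, 0, 0, 0], [0, 0, 0, 0, 0, 0, 0], [0, 0, 0, 0, 0, 0, 0], [0, 0, 0, 0, 0, 0, 0], [0, 0, 0, 0, 0, 0, 0], [0, 0, 0, 0, 0, 0, 0], [0, 0, 0, 0, 0, 0, 0]], newtons=20)

```text
time_s: 13.02
tcp_pos: [0.6082, -0.1801, 0.1464]
eef_rot: [-179.9, 0.0, -94.9]
contact_force: [0.1, -0.9, 0.0]
gripper_width: 0.001
gripper_force: 0.0
```

apply_moves(targets=[[0, -0.004, 0, 0, 0, 0, 0], [0, -0.006, 0, 0, 0, 0, 0], [0, -0.006, 0, 0, 0, 0, 0], [0, -0.006, 0, 0, 0, 0, 0], [0, -0.006, 0, 0, 0, 0, 0], [0, -0.006, 0, 0, 0, 0, 0], [0, -0.006, 0, 0, 0, 0, 0], [0, -0.006, 0, 0, 0, 0, 0], [0, -0.006, 0, 0, 0, 0, 0], [0, -0.006, 0, 0, 0, 0, 0], [0, -0.006, 0, 0, 0, 0, 0], [0, -0.006, 0, 0, 0, 0, 0], [0, -0.006, 0, 0, 0, 0, 0], [0, -0.006, 0, 0, 0, 0, 0], [0, -0.004, 0, 0, 0, 0, 0], [0, 0, 0, 0, 0, 0, 0]])

```text
time_s: 14.35
tcp_pos: [0.6152, -0.0936, 0.1458]
eef_rot: [-180.0, 0.0, -94.8]
contact_force: [0.0, -0.1, -0.8]
gripper_width: 0.0007
gripper_force: 0.0
```

```bash
python3 look.py push .617 -.05 .1
```

```text
14.35 [ 0.61524748 -0.09362695  0.14579541] [-1.79994404e+02  3.87766183e-03 -9.48157048e+01] [ 0.03956195 -0.13146786 -0.81352064]
130 162 (array([ 610.4, -107. ,   72.1,   55.3,   80.4]), 163, np.float64(146.5))
100 125 (array([599.7, -93.9,  85. ,  49. ,  39.8]), 112, np.float64(111.4))
```

View pics/push.png

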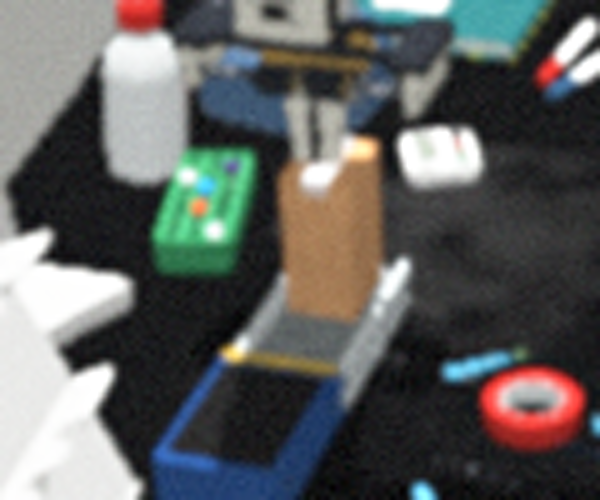

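```bash
cat > face.py <<'E'
from plant import *
from h import *
u=np.array([np.cos(np.radians(-4.6)),np.sin(np.radians(-4.6))]);v=np.array([-u[1],u[0]])
for n in ("side","top"):
    c=capture(n);P=cloud(c)*1000;f=c["frame"].astype(int)
    X=(P[...,:2]-[622,5])@u;Y=(P[...,:2]-[622,5])@v;Z=P[...,2]
    br=(f[...,0]>f[...,2]+25)&(f[...,0]>f[...,1]+10)&(abs(X)<50)&(Y>-180)&(Y<160)
    print(n,"lane frame; carton-coloured x 5/95, y 5/50/95, n")
    for z in range(30,180,10):
        m=br&(Z>=z)&(Z<z+10)
        if m.sum()>4: print(z,np.percentile(X[m],[5,95]).round(),np.percentile(Y[m],[5,50,95]).round(),m.sum(),np.median(f[m],0))
    m=(abs(X)<50)&(abs(Y+60)<120)&(Z>100)&(Z<175)&(f.min(-1)>190);print("white",m.sum(),np.percentile(X[m],[5,95]).round(),np.percentile(Y[m],[5,50,95]).round(),np.median(Z[m])) if m.sum() else 0
E
python3 face.py
```

```text
side lane frame; carton-coloured x 5/95, y 5/50/95, n
30 [-29.  25.] [-129.  -87.  -80.] 40 [158.  121.   87.5]
40 [-30.  38.] [-133.   -2.   13.] 85 [150. 120.  80.]
50 [-28.  26.] [-123.  -86.  -76.] 48 [164.5 123.   84. ]
60 [-28.  23.] [-137.  -87.  -80.] 37 [160. 119.  83.]
70 [-28.  23.] [-143.  -86.  -78.] 39 [161. 120.  82.]
80 [-28.  23.] [-133.  -87.  -78.] 46 [162. 121.  83.]
90 [-28.  22.] [-142.  -88.  -79.] 49 [166. 123.  85.]
100 [-27.  27.] [-137.  -86.  -78.] 45 [165. 124.  85.]
110 [-28.  27.] [-144.  -85.  -78.] 47 [164. 123.  84.]
120 [-29.  21.] [-138.  -88.  -82.] 47 [169. 127.  87.]
130 [-29.  25.] [-147.  -87.  -78.] 46 [169.5 128.5  89.5]
140 [-28.  25.] [-151. -107.  -81.] 65 [182. 143. 105.]
150 [-28.  23.] [-138. -103.  -79.] 21 [165. 127.  92.]
white 44 [-15.   9.] [-147. -100.  -83.] 149.3785700155198
top lane frame; carton-coloured x 5/95, y 5/50/95, n
40 [-40.  43.] [ 4.  8. 12.] 30 [136. 109.  29.]
50 [-33.  41.] [ 4.  6. 11.] 5 [140. 111.  30.]
110 [-27. -26.] [-120. -102.  -93.] 6 [120.   92.5  68. ]
120 [-28. -25.] [-146. -118.  -93.] 11 [124.  92.  60.]
130 [-28. -25.] [-147. -117.  -97.] 13 [129.  94.  59.]
140 [-27.  17.] [-151. -115.  -89.] 61 [146. 108.  71.]
150 [-25.  10.] [-148. -119.  -98.] 20 [148.  109.   76.5]
white 13 [-16.  10.] [-152. -150. -148.] 150.4621126186405
```

The carton has not moved (lane y -150 to -83), while the reported TCP is at lane y -99. The fingers must be passing above it, so I'll measure the real fingertip position.

```bash
cat > tip.py <<'E'
from plant import *
from h import *
u=np.array([np.cos(np.radians(-4.6)),np.sin(np.radians(-4.6))]);v=np.array([-u[1],u[0]])
s=get_state();t=s["tcp_pos"]*1000;print("tcp lane",((t[:2]-[622,5])@u).round(1),((t[:2]-[622,5])@v).round(1),t[2].round(1),s["gripper_width"])
for n in ("side","top"):
    c=capture(n);P=cloud(c)*1000;f=c["frame"].astype(int)
    X=(P[...,:2]-[622,5])@u;Y=(P[...,:2]-[622,5])@v;Z=P[...,2]
    ty=(t[:2]-[622,5])@v;tx=(t[:2]-[622,5])@u
    g=(f.max(-1)-f.min(-1)<40)&(abs(X-tx)<75)&(abs(Y-ty)<45)
    print(n)
    for z in range(int(t[2])-30,int(t[2])+90,6):
        m=g&(Z>=z)&(Z<z+6)
        if m.sum()>2: print(z,np.percentile(X[m],[3,50,97]).round(),np.percentile(Y[m],[5,50,95]).round(),m.sum(),np.median(f[m],0))
E
python3 tip.py
```

```text
tcp lane 1.1 -99.7 145.7 0.0004545480733698225
side
139 [-4.  4.  9.] [-85. -83. -79.] 4 [194. 181. 175.]
145 [-11.  -5.  16.] [-127.  -96.  -80.] 31 [243. 239. 240.]
151 [-12.  -0.   9.] [-140. -104.  -81.] 10 [238.5 226.5 212.5]
157 [-12.   5.  16.] [-96. -94. -90.] 7 [179. 170. 161.]
163 [-16.  -6.  12.] [-102.  -92.  -88.] 11 [163. 162. 154.]
169 [-15.   3.  13.] [-105.  -93.  -85.] 13 [169. 167. 160.]
175 [-16.  -5.  18.] [-101.  -92.  -81.] 13 [151. 149. 142.]
181 [-17.  -6.  17.] [-101.  -94.  -84.] 19 [161. 162. 152.]
187 [-17.  -1.  16.] [-106.  -92.  -87.] 14 [155.5 155.5 149. ]
193 [-16.   0.  19.] [-98. -90. -83.] 13 [175. 174. 166.]
199 [-21.   2.  21.] [-106.  -91.  -86.] 21 [162. 162. 156.]
205 [-22.  -9.  19.] [-96. -92. -85.] 16 [164.  165.5 154.5]
211 [-22.  -6.  20.] [-99. -92. -85.] 12 [129.5 130.  126. ]
217 [-29.   8.  10.] [-99. -90. -88.] 3 [107. 108.  99.]
229 [-38.   5.  34.] [-102.  -65.  -61.] 27 [63. 60. 63.]
top
223 [-34. -33. -32.] [-110. -102.  -96.] 3 [100.  84.  70.]
229 [-33. -32.  17.] [-106.  -76.  -60.] 10 [62.5 57.5 52. ]
```

Fingertips are really at z≈155 with the TCP reported at 146, so the true tip is about reported +9 mm and the fingers passed over the carton without touching it. I'll back off, lower, and check.

apply_moves(targets=[[0, 0, 0, -0.006, 0, 0, 0], [0, 0.015, 0, 0, 0, 0, 0], [0, 0.025, 0, 0, 0, 0, 0], [0, 0.025, 0, 0, 0, 0, 0], [0, 0.015, 0, 0, 0, 0, 0], [0, 0.005, 0, 0.01, 0, 0, 0], [0, 0, 0, 0.015, 0, 0, 0], [0, 0, 0, 0.008, 0, 0, 0], [0, 0, 0, 0, 0, 0, 0]])

```text
time_s: 15.35
tcp_pos: [0.6063, -0.1791, 0.1163]
eef_rot: [179.8, 0.0, -94.9]
contact_force: [-0.2, 0.2, -0.8]
gripper_width: 0.0007
gripper_force: 0.0
```

```bash
python3 tip.py; python3 face.py | head -8
```

```text
tcp lane -0.8 -184.7 116.3 0.0007227470132568236
side
134 [-19. -16.   2.] [-195. -184. -179.] 6 [141.5 142.  135. ]
140 [-23.  -4.  12.] [-185. -174. -151.] 13 [176. 173. 161.]
146 [-20.  -1.  21.] [-182. -157. -142.] 30 [168.5 161.5 155.5]
152 [-19.  -2.  18.] [-188. -177. -142.] 17 [159. 159. 151.]
158 [-19.  -5.   7.] [-185. -177. -170.] 12 [147.  146.5 138.5]
164 [-21.   1.  16.] [-184. -176. -168.] 17 [154. 156. 152.]
170 [-22.  -9.  13.] [-192. -175. -171.] 16 [158.5 157.5 153. ]
176 [-24.  -5.  18.] [-183. -178. -169.] 14 [159.  159.5 153. ]
182 [-19.   2.  18.] [-178. -175. -167.] 11 [128. 127. 121.]
188 [-30.   5.   8.] [-178. -177. -169.] 3 [119. 120. 114.]
194 [-32.  -3.  17.] [-189. -155. -152.] 6 [74.  75.5 74.5]
200 [-46. -18.  31.] [-191. -151. -147.] 17 [72. 71. 67.]
top
140 [-20.  -6.   6.] [-150. -146. -143.] 6 [236.5 228.  220.5]
146 [-11.   2.  10.] [-149. -147. -141.] 14 [250.5 246.  242. ]
152 [-27.  -9.   1.] [-150. -142. -142.] 5 [253. 251. 250.]
194 [-35. -34. -33.] [-203. -193. -187.] 3 [70. 71. 67.]
200 [-35. -34.  -0.] [-181. -174. -148.] 6 [56.5 52.  50.5]
side lane frame; carton-coloured x 5/95, y 5/50/95, n
30 [-29.  25.] [-135.  -87.  -80.] 39 [147. 114.  84.]
40 [-29.  38.] [-108.   -2.   13.] 86 [146.5 117.5  77. ]
50 [-29.  23.] [-136.  -87.  -79.] 45 [159. 119.  82.]
60 [-28.  22.] [-139.  -87.  -80.] 47 [156. 117.  80.]
70 [-28.  24.] [-133.  -86.  -78.] 40 [157.  116.5  80.5]
80 [-28.  21.] [-140.  -88.  -81.] 43 [159. 119.  81.]
90 [-28.  21.] [-139.  -87.  -81.] 39 [161. 121.  82.]
```

Tips are now around z=125, behind the label face, which is within its top 30 mm. Pushing.

apply_moves(targets=[[0, -0.004, 0, 0, 0, 0, 0], [0, -0.006, 0, 0, 0, 0, 0], [0, -0.006, 0, 0, 0, 0, 0], [0, -0.006, 0, 0, 0, 0, 0], [0, -0.004, 0, 0, 0, 0, 0], [0, -0.005, 0, 0, 0, 0, 0], [0, -0.006, 0, 0, 0, 0, 0], [0, -0.006, 0, 0, 0, 0, 0], [0, -0.006, 0, 0, 0, 0, 0], [0, -0.006, 0, 0, 0, 0, 0], [0, -0.006, 0, 0, 0, 0, 0], [0, -0.005, 0, 0, 0, 0, 0], [0, -0.004, 0, 0, 0, 0, 0], [0, 0, 0, 0, 0, 0, 0]])

```text
time_s: 16.72
tcp_pos: [0.614, -0.1086, 0.1187]
eef_rot: [-180.0, 0.0, -94.8]
contact_force: [0.2, 0.2, 0.4]
gripper_width: 0.0006
gripper_force: 0.0
```

```bash
python3 face.py
```

```text
side lane frame; carton-coloured x 5/95, y 5/50/95, n
30 [-28.  23.] [-83. -33. -28.] 33 [149. 114.  83.]
40 [-30.  36.] [-70. -28.  13.] 106 [151. 118.  78.]
50 [-28.  26.] [-82. -34.  10.] 41 [160. 120.  83.]
60 [-28.  25.] [-88. -34. -27.] 50 [157.5 120.   82. ]
70 [-28.  19.] [-92. -34. -28.] 43 [160. 119.  82.]
80 [-29.  25.] [-85. -34. -25.] 49 [162. 119.  83.]
90 [-28.  21.] [-80. -35. -29.] 42 [161.5 120.   82. ]
100 [-28.  20.] [-96. -35. -29.] 53 [163. 122.  84.]
110 [-28.  22.] [-87. -34. -29.] 44 [163.5 121.   83.5]
120 [-27.  23.] [-78. -34. -29.] 48 [166.  124.   85.5]
130 [-29.  23.] [-83. -33. -28.] 42 [166.5 125.   87.5]
140 [-28.  27.] [-97. -52. -28.] 75 [161. 121.  85.]
150 [-27.  25.] [-90. -64. -30.] 40 [161.  122.5  86. ]
white 70 [-11.  11.] [-99. -66. -33.] 149.06358988668632
top lane frame; carton-coloured x 5/95, y 5/50/95, n
30 [-27.  19.] [-80. -47.   7.] 13 [117.  91.  67.]
40 [-27.  43.] [-70.   5.  12.] 46 [144.  114.5  44.5]
50 [-28.  12.] [-80. -58.   9.] 12 [119.  87.  55.]
60 [-28. -17.] [-79. -47. -31.] 14 [119.  87.  56.]
70 [-28. -25.] [-82. -58. -35.] 12 [119.  87.  56.]
80 [-28. -26.] [-86. -63. -34.] 12 [120.   88.   55.5]
90 [-27. -21.] [-83. -50. -30.] 13 [121.  88.  57.]
100 [-28. -26.] [-83. -62. -35.] 14 [122.   89.5  57. ]
110 [-27. -16.] [-81. -53. -29.] 17 [124.  91.  58.]
120 [-28. -25.] [-83. -59. -40.] 11 [125.  92.  59.]
130 [-27. -16.] [-81. -64. -32.] 19 [129.  95.  60.]
140 [-26.  27.] [-76. -54. -31.] 121 [143. 104.  66.]
150 [-27.  25.] [-77. -52. -30.] 51 [145. 106.  67.]
white 89 [-9. 10.] [-74. -52. -32.] 148.6067414129586
```

apply_moves(targets=[[0, -0.005, 0, 0, 0, 0, 0], [0, -0.006, 0, 0, 0, 0, 0], [0, -0.006, 0, 0, 0, 0, 0], [0, -0.005, 0, 0, 0, 0, 0], [0, -0.004, 0, 0, 0, 0, 0], [0, -0.003, 0, 0, 0, 0, 0], [0, -0.002, 0, 0, 0, 0, 0], [0, -0.002, 0, 0, 0, 0, 0], [0, 0, 0, 0, 0, 0, 0]])

```text
time_s: 17.57
tcp_pos: [0.6167, -0.0764, 0.1189]
eef_rot: [-180.0, -0.0, -94.8]
contact_force: [0.8, -1.5, 0.4]
gripper_width: 0.0004
gripper_force: 0.6
```

```bash
python3 face.py | sed -n '1,15p'; python3 -c "
from plant import *;s=get_state();print(s['tcp_pos'],s['contact_force'])"
```

```text
side lane frame; carton-coloured x 5/95, y 5/50/95, n
30 [-31.  43.] [-70. -33.  -7.] 16 [138.  109.5  80. ]
40 [-34.  37.] [-50.   1.  14.] 83 [149. 120.  74.]
50 [-28.  21.] [-59.  -5.   9.] 49 [160. 120.  83.]
60 [-28.  22.] [-51.  -4.   3.] 40 [161.5 121.   85. ]
70 [-28.  26.] [-55.  -5.   1.] 46 [159.5 118.5  83. ]
80 [-29.  25.] [-55.  -5.   2.] 49 [163. 122.  84.]
90 [-28.  23.] [-60.  -5.   1.] 45 [166. 123.  85.]
100 [-28.  21.] [-59.  -4.   2.] 51 [162. 121.  83.]
110 [-27.  22.] [-54.  -4.   3.] 40 [165.5 123.5  84.5]
120 [-29.  25.] [-54.  -3.   6.] 52 [166.5 122.   86. ]
130 [-28.  25.] [-62.  -4.   3.] 48 [169.5 128.   88. ]
140 [-27.  27.] [-67. -26.   0.] 86 [161.5 121.   84.5]
150 [-25.  22.] [-66. -36.  -3.] 35 [169. 131.  99.]
white 75 [-11.  10.] [-69. -37.   0.] 149.1804692773373
[ 0.61659337 -0.07664083  0.11876802] [-0.70626158 -1.80557576  0.51225076]
```

The foot meets the step (push force about 1.8 N). Now I'll tip it, following the arc.

apply_moves(targets=[[0, -0.004, 0, -0.0027, 0, 0, 0], [0, -0.004, 0, -0.0027, 0, 0, 0], [0, -0.004, 0, -0.0027, 0, 0, 0], [0, -0.004, 0, -0.0027, 0, 0, 0], [0, -0.0043, 0, -0.002, 0, 0, 0], [0, -0.0043, 0, -0.002, 0, 0, 0], [0, -0.0043, 0, -0.002, 0, 0, 0], [0, -0.0043, 0, -0.002, 0, 0, 0]])

```text
time_s: 18.33
tcp_pos: [0.6195, -0.0429, 0.1378]
eef_rot: [-180.0, 0.0, -94.9]
contact_force: [-0.2, -1.0, 0.6]
gripper_width: 0.0007
gripper_force: 0.2
```

```bash
python3 face.py | sed -n '1,17p'; python3 -c "
from plant import *;s=get_state();print(s['tcp_pos'],s['contact_force'])"
```

```text
side lane frame; carton-coloured x 5/95, y 5/50/95, n
40 [-33.  36.] [-29.   2.  13.] 74 [147.5 118.   69. ]
50 [-28.  25.] [-57.  -1.   9.] 38 [156.5 119.   82. ]
60 [-28.  21.] [-59.   1.   7.] 40 [156.  117.   80.5]
70 [-29.  24.] [-50.   5.  10.] 37 [157. 117.  81.]
80 [-29.  23.] [-48.   7.  14.] 43 [159. 118.  83.]
90 [-29.  24.] [-32.  13.  17.] 40 [159.5 119.5  83.5]
100 [-29.  23.] [-45.  15.  21.] 43 [159. 119.  83.]
110 [-28.  23.] [-39.  21.  27.] 47 [162. 121.  85.]
120 [-29.  18.] [-37.  21.  27.] 34 [159. 120.  83.]
130 [-28.  24.] [-35.  26.  31.] 42 [170.  127.   87.5]
140 [-28.  25.] [-25.  13.  30.] 64 [168. 127.  87.]
150 [-27.  25.] [-31. -12.  13.] 59 [171. 127.  88.]
160 [-27.  24.] [-36. -27. -14.] 17 [165. 127.  89.]
white 109 [-11.  10.] [-32.  -1.  30.] 151.95777272558962
top lane frame; carton-coloured x 5/95, y 5/50/95, n
30 [-43. -20.] [ 4.  7. 11.] 5 [122. 104.  59.]
[ 0.61975364 -0.04268594  0.13803716] [-1.2696636  -0.70662602  0.78339194]
```

It leans about 20° and pivots on the edge as planned. Continuing.

apply_moves(targets=[[0, -0.0046, 0, -0.0012, 0, 0, 0], [0, -0.0046, 0, -0.0012, 0, 0, 0], [0, -0.0046, 0, -0.0012, 0, 0, 0], [0, -0.0046, 0, -0.0012, 0, 0, 0], [0, -0.0048, 0, -0.0004, 0, 0, 0], [0, -0.0048, 0, -0.0004, 0, 0, 0], [0, -0.0048, 0, -0.0004, 0, 0, 0], [0, -0.0048, 0, -0.0004, 0, 0, 0], [0, -0.005, 0, 0, 0, 0, 0], [0, -0.005, 0, 0, 0, 0, 0], [0, 0, 0, -0.005, 0, 0, 0], [1, 0, 0, -0.015, 0, 0, 0], [1, 0, 0, -0.02, 0, 0, 0], [1, 0, 0, -0.01, 0, 0, 0], [1, 0, 0, 0, 0, 0, 0]])

```text
time_s: 19.68
tcp_pos: [0.625, 0.0041, 0.1971]
eef_rot: [-179.7, 0.1, -94.8]
contact_force: [-0.2, 0.2, -0.4]
gripper_width: 0.0221
gripper_force: 0.0
```

```bash
python3 face.py; python3 look.py flat .625 .05 .08
```

```text
side lane frame; carton-coloured x 5/95, y 5/50/95, n
40 [-32.  28.] [-14.  66.  88.] 46 [128.  99.  70.]
50 [-30.  25.] [-19.  76.  87.] 52 [162.  122.5  87. ]
60 [-29.  24.] [-18.  73.  87.] 57 [160. 124.  89.]
70 [-28.  21.] [-13.  77.  87.] 49 [168. 126.  88.]
80 [-28.  21.] [-24.  77.  86.] 53 [164. 126.  86.]
90 [-28.  25.] [-22.  73.  88.] 50 [161. 122.  85.]
100 [-28.  26.] [-21.  75.  86.] 58 [159.  122.5  87. ]
110 [-28.  26.] [-33.  12.  85.] 86 [175.  145.  121.5]
white 23 [-17.  14.] [-31. -19. -11.] 115.81463078163733
top lane frame; carton-coloured x 5/95, y 5/50/95, n
30 [-42. -14.] [ 5. 11. 84.] 5 [111.  99.  48.]
40 [-41.   2.] [ 5. 68. 91.] 20 [96.5 73.5 45. ]
50 [-31. -14.] [56. 68. 88.] 10 [124.5  93.   61.5]
60 [-28. -26.] [48. 68. 80.] 9 [144. 106.  69.]
70 [-27. -26.] [48. 73. 83.] 8 [146.  107.5  69.5]
80 [-28. -26.] [48. 64. 83.] 9 [144. 105.  67.]
90 [-28. -25.] [49. 57. 70.] 7 [143. 106.  67.]
100 [-28.  29.] [50. 74. 84.] 18 [150.  110.   71.5]
110 [-26.  28.] [55. 75. 85.] 57 [150. 113.  80.]
19.7833 [0.623459   0.00408661 0.1941155 ] [-1.79961838e+02  3.94239314e-02 -9.48717269e+01] [-0.1880085   0.0926584  -0.95080634]
100 125 (array([635.9,  60.4, 197.9,  90.3,  68.1]), 224, np.float64(113.0))
```

View pics/flat.png

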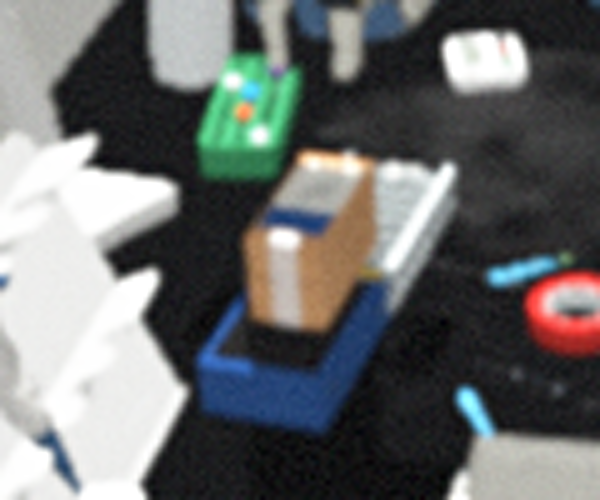

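The carton lies flat on the blue bed with the label up: label at (310,190), blue band at (300,218), lane y from -33 to 86. I'll regrasp it across 56 mm.

apply_moves(targets=[[1, -0.01, 0.002, 0, 0, 0, 0], [1, -0.013, 0, 0, 0, 0, 0], [1, -0.005, 0, 0, 0, 0, 0], [1, 0, 0, 0.007, 0, 0, 0], [1, 0, 0, 0.01, 0, 0, 0], [1, 0, 0, 0.01, 0, 0, 0], [1, 0, 0, 0.008, 0, 0, 0], [1, 0, 0, 0, 0, 0, 0], [1, 0, 0, 0, 0, 0, 0], [1, 0, 0, 0, 0, 0, 0], [1, 0, 0, 0, 0, 0, 0], [1, 0, 0, 0, 0, 0, 0], [1, 0, 0, 0, 0, 0, 0]])

```text
time_s: 20.92
tcp_pos: [0.6241, 0.0321, 0.1595]
eef_rot: [-180.0, 0.0, -94.9]
contact_force: [-0.9, 0.4, 0.1]
gripper_width: 0.0878
gripper_force: 0.0
```

```bash
python3 tip.py
```

```text
tcp lane -0.1 27.2 159.5 0.08783324748956725
side
171 [-56. -49.  38.] [31. 35. 35.] 4 [124.  133.  120.5]
177 [-60.  45.  59.] [22. 35. 42.] 16 [154.5 159.  151. ]
183 [-61.  -2.  56.] [24. 36. 41.] 18 [168.  171.  162.5]
189 [-61. -46.  57.] [27. 35. 38.] 18 [166.5 168.5 159.5]
195 [-61.  44.  57.] [29. 33. 39.] 18 [173.  175.5 165. ]
201 [-63. -47.  60.] [28. 34. 39.] 15 [161. 161. 153.]
207 [-64.  43.  63.] [22. 35. 39.] 17 [179. 179. 173.]
213 [-64. -51.  59.] [21. 36. 43.] 19 [171. 173. 165.]
219 [-64.  43.  62.] [25. 37. 42.] 25 [171. 169. 160.]
225 [-65.  47.  56.] [23. 36. 41.] 14 [149.5 149.  142. ]
231 [45. 49. 53.] [31. 38. 42.] 4 [143.  142.  134.5]
237 [-49.  47.  48.] [15. 33. 59.] 4 [88.5 86.  84.5]
243 [-71.  46.  70.] [26. 63. 68.] 25 [83. 84. 75.]
top
```

Unobstructed view: tips at about reported +12 mm, with the fingers straddling the carton. Descending and gripping.

apply_moves(targets=[[1, 0, 0, 0.01, 0, 0, 0], [1, 0, 0, 0.015, 0, 0, 0], [1, 0, 0, 0.018, 0, 0, 0], [1, 0, 0, 0.018, 0, 0, 0], [1, 0, 0, 0.018, 0, 0, 0], [1, 0, 0, 0.015, 0, 0, 0], [1, 0, 0, 0.01, 0, 0, 0], [1, 0, 0, 0, 0, 0, 0], [0, 0, 0, 0, 0, 0, 0], [0, 0, 0, 0, 0, 0, 0], [0, 0, 0, 0, 0, 0, 0], [0, 0, 0, 0, 0, 0, 0], [0, 0, 0, 0, 0, 0, 0], [0, 0, 0, 0, 0, 0, 0], [0, 0, 0, 0, 0, 0, 0], [0, 0, 0, 0, 0, 0, 0]], newtons=45)

```text
time_s: 22.35
tcp_pos: [0.6245, 0.0322, 0.0558]
eef_rot: [-179.9, 0.0, -94.8]
contact_force: [1.2, -0.8, 4.6]
gripper_width: 0.0557
gripper_force: 45.0
```

apply_moves(targets=[[0, 0, 0, 0, 0, 0, 0], [0, 0, 0, -0.003, 0, 0, 0], [0, 0, 0, -0.006, 0, 0, 0], [0, 0, 0, -0.009, 0, 0, 0], [0, 0, 0, -0.012, 0, 0, 0], [0, 0, 0, -0.012, 0, 0, 0], [0, 0, 0, -0.008, 0, 0, 0], [0, 0, 0, 0, 0, 0, 0], [0, 0, 0, 0, 0, 0, 0]])

```text
time_s: 23.1
tcp_pos: [0.6242, 0.0323, 0.1059]
eef_rot: [-179.9, 0.1, -94.9]
contact_force: [-0.5, -0.4, -3.9]
gripper_width: 0.0559
gripper_force: 45.0
```

```bash
python3 face.py
```

```text
side lane frame; carton-coloured x 5/95, y 5/50/95, n
40 [-37.   8.] [-4. 10. 18.] 33 [148. 130.  76.]
90 [-28.  21.] [12. 78. 84.] 15 [161. 128.  96.]
100 [-29.  23.] [31. 81. 86.] 40 [170.  132.5  94. ]
110 [-30.  26.] [34. 80. 88.] 43 [176. 130.  92.]
120 [-29.  23.] [45. 81. 87.] 36 [174.  132.5  90. ]
130 [-30.  22.] [40. 81. 86.] 39 [171. 129.  89.]
140 [-30.  23.] [37. 81. 90.] 40 [177.  132.5  91. ]
150 [-30.  24.] [42. 82. 88.] 39 [169. 125.  89.]
160 [-29.  24.] [-28.  77.  89.] 47 [163. 128.  99.]
white 22 [-1. 24.] [-30. -20.  -9.] 165.00509483469682
top lane frame; carton-coloured x 5/95, y 5/50/95, n
40 [-18.  14.] [82. 91. 93.] 9 [78. 58. 41.]
110 [-30. -27.] [-31. -16.  79.] 11 [122.  91.  61.]
120 [-29. -27.] [-31.  73.  82.] 7 [122.  93.  59.]
130 [-29. -27.] [-31. -17.  81.] 8 [120.   86.5  56.5]
140 [-30. -27.] [-25. -17.  77.] 8 [132.   95.5  60.5]
150 [-29.  24.] [-33.  74.  83.] 19 [144. 104.  65.]
160 [-28.  22.] [-33. -24.  83.] 101 [238. 192. 124.]
white 78 [-24.  16.] [-23. -15.  -6.] 164.41151064095084
```

Held level, and it weighs about 4 N. Now turn 8° to match the tray and carry it over.

apply_moves(targets=[[0, 0, 0, 0, 0, 0, -0.03], [0, 0, 0, 0, 0, 0, -0.04], [0, 0, 0, 0, 0, 0, -0.0206], [0, -0.0068, 0.0057, 0, 0, 0, 0], [0, -0.0158, 0.0132, 0, 0, 0, 0], [0, -0.0225, 0.0189, 0, 0, 0, 0], [0, -0.0225, 0.0189, 0, 0, 0, 0], [0, -0.0225, 0.0189, 0, 0, 0, 0], [0, -0.0225, 0.0189, 0, 0, 0, 0], [0, -0.0225, 0.0189, 0, 0, 0, 0], [0, -0.0225, 0.0189, 0, 0, 0, 0], [0, -0.0225, 0.0189, 0, 0, 0, 0], [0, -0.0225, 0.0189, 0, 0, 0, 0], [0, -0.0225, 0.0189, 0, 0, 0, 0], [0, -0.0158, 0.0132, 0, 0, 0, 0], [0, -0.0068, 0.0057, 0, 0, 0, 0], [0, 0, 0, 0, 0, 0, 0], [0, 0, 0, 0, 0, 0, 0]])

```text
time_s: 24.7
tcp_pos: [0.4016, 0.2674, 0.1048]
eef_rot: [180.0, -0.0, -86.6]
contact_force: [0.0, -0.1, -3.6]
gripper_width: 0.0559
gripper_force: 45.0
```

Run:
```python
from plant import *
from h import *
s=get_state();print(s["time_s"],s["tcp_pos"],s["eef_rot"],s["contact_force"],s["gripper_width"])
P0=cloud(dict(np.load("side0.npz")))
m=(abs(P0[...,0]-.402)<.1)&(abs(P0[...,1]-.268)<.13)&(P0[...,2]>.030)&(P0[...,2]<.05);print("tray side rim",rect(P0,m))
c=capture("side");P=cloud(c);x,y=map(int,proj(c,[.4,.27,.06]))
m=(abs(P[...,0]-.402)<.08)&(abs(P[...,1]-.268)<.1)&(P[...,2]>.085)&(P[...,2]<.15);print(rect(P,m))
cv2.imwrite("pics/tray.png",cv2.resize(c["frame"][y-60:y+60,x-70:x+70],(700,600),interpolation=cv2.INTER_CUBIC)[:,:,::-1])
```

```text
24.7 [0.40163499 0.2674413  0.10481688] [ 1.79985612e+02 -1.87854212e-02 -8.66498566e+01] [ 0.01827031 -0.10819454 -3.55972553] 0.055863777093240835
tray side rim (array([401.4, 266.7, 130.7, 189.2,   3.2]), 344, np.float64(36.6))
(array([400.2, 299.5,  89.5,  61. ,   3.8]), 367, np.float64(126.7))
```

View pics/tray.png

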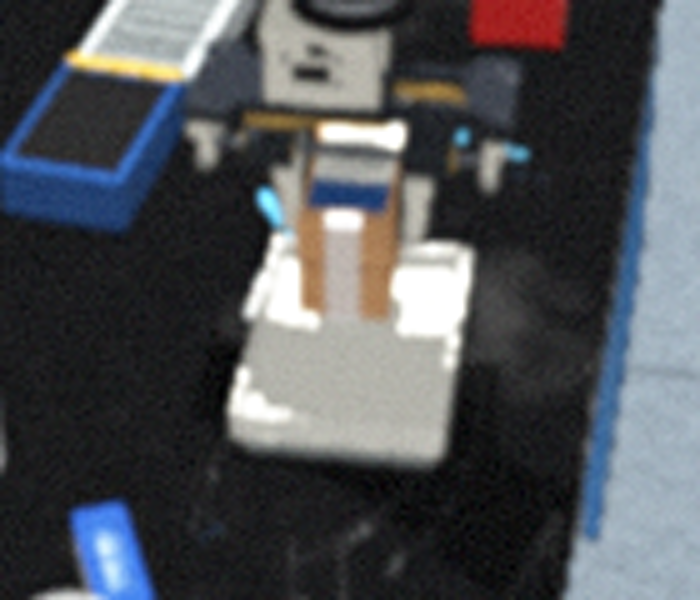

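The picture shows the carton aligned over the tray with the label up (band at (350,193)). Lowering.

apply_moves(targets=[[0, 0, 0, 0.008, 0, 0, 0], [0, 0, 0, 0.014, 0, 0, 0], [0, 0, 0, 0.015, 0, 0, 0], [0, 0, 0, 0.014, 0, 0, 0], [0, 0, 0, 0.009, 0, 0, 0], [0, 0, 0, 0.005, 0, 0, 0], [0, 0, 0, 0.003, 0, 0, 0], [0, 0, 0, 0.002, 0, 0, 0], [0, 0, 0, 0, 0, 0, 0], [0, 0, 0, 0, 0, 0, 0]])

```text
time_s: 25.58
tcp_pos: [0.4023, 0.2677, 0.0354]
eef_rot: [-180.0, 0.0, -86.7]
contact_force: [0.5, -0.3, -4.3]
gripper_width: 0.056
gripper_force: 45.0
```

apply_moves(targets=[[0, 0, 0, 0.001, 0, 0, 0], [0, 0, 0, 0.001, 0, 0, 0], [0, 0, 0, 0, 0, 0, 0], [0, 0, 0, 0, 0, 0, 0]])

```text
time_s: 25.92
tcp_pos: [0.402, 0.2675, 0.0331]
eef_rot: [-180.0, 0.0, -86.7]
contact_force: [-0.3, 0.4, -3.9]
gripper_width: 0.0555
gripper_force: 45.0
```

apply_moves(targets=[[0, 0, 0, 0.001, 0, 0, 0], [0, 0, 0, 0.001, 0, 0, 0], [0, 0, 0, 0, 0, 0, 0], [0, 0, 0, 0, 0, 0, 0]])

```text
time_s: 26.25
tcp_pos: [0.4022, 0.2676, 0.0317]
eef_rot: [-180.0, 0.0, -86.7]
contact_force: [-3.3, -0.4, 6.2]
gripper_width: 0.0559
gripper_force: 45.0
```

Contact with the floor (+6 N). Opening to a limited width and rising.

apply_moves(targets=[[0.85, 0, 0, 0, 0, 0, 0], [0.85, 0, 0, 0, 0, 0, 0], [0.85, 0, 0, 0, 0, 0, 0], [0.85, 0, 0, 0, 0, 0, 0], [0.85, 0, 0, 0, 0, 0, 0], [0.85, 0, 0, -0.008, 0, 0, 0], [0.85, 0, 0, -0.015, 0, 0, 0], [0.85, 0, 0, -0.025, 0, 0, 0], [0.85, 0, 0, -0.03, 0, 0, 0], [0.85, 0, 0, -0.03, 0, 0, 0], [0.85, 0, 0, -0.03, 0, 0, 0], [0.85, 0, 0, -0.02, 0, 0, 0], [0.85, 0, 0, -0.01, 0, 0, 0], [0.85, 0, 0, 0, 0, 0, 0], [0.85, 0, 0, 0, 0, 0, 0]])

```text
time_s: 27.5
tcp_pos: [0.4018, 0.2673, 0.1989]
eef_rot: [-180.0, 0.0, -86.7]
contact_force: [-1.1, 0.2, -0.4]
gripper_width: 0.0745
gripper_force: 0.0
```

Run:
```python
from plant import *
from h import *
s=get_state();print(s["time_s"],s["tcp_pos"],s["contact_force"],s["gripper_width"],abs(s["qd"]).max())
c=capture("side");P=cloud(c);f=c["frame"].astype(int)
m=(abs(P[...,0]-.402)<.07)&(abs(P[...,1]-.268)<.1)&(P[...,2]>.08)&(P[...,2]<.11);print(rect(P,m))
```

```text
27.5 [0.40181181 0.26733936 0.19888254] [-1.10779379  0.20986643 -0.44440626] 0.07453669156773425 1.5896026688179326
(array([401.7, 264.3,  56.2, 128.5,   3.4]), 478, np.float64(91.4))
```

The carton's top is at z=91 mm (90 expected), centred in the tray at (402,264) and aligned with it. The gripper is clear, so I'm handing in.

```bash
python3 -c "
from plant import *;print(close_job())"
```

```text
the job is handed in; nothing more can be done
None
```

The carton was stood on the rollers, rolled to the step, tipped flat onto the blue bed and laid label-up in the tray, and the job was handed in at about 27.5 s, well under the 58 s limit; the first grasp slipped and the first push passed above the carton, both redone, and I never moved near the four bystanders but didn't re-measure them.

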